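# Lock the lid rack to its bracket with the cam

## Robot

A 6-joint arm with a two-finger parallel gripper is mounted at the origin on the work surface. World frame = base frame: x ahead of the robot, y to its left, z up, the work surface at z = 0. Lengths are in m, angles in rad, forces in N, time in s.
With the tool pointing down it reaches from about 0.35 to 0.775 m from the base axis. Payload 7.3 kg.
Tool frame: the origin (TCP) lies midway between the tips of the shut fingers; the grasp point (between the pads) lies grasp_offset behind it (grasp_offset is the distance from the TCP to the grasp point, in m); z points along the fingers, y is the line along which they close (so a half turn about z gives the same grasp; the last joint's range is limited). The gripper opens to 92 mm and grips with 3 to 60 N. Pads are 19 mm wide; open, the fingers measure 130 mm over their backs; the gripper's body (75 mm by 190 mm) begins 47 mm behind the grasp point.
Start: joints at [-1.422, 0.342, 1.524, -0, 1.275, -0.146], TCP at [0.153, -0.502, 0.227] pointing down, gripper open.
Joint ranges: [-2.53, 2.53], [-0.77, 2.02], [0.04, 2.7], [-1, 4.14], [0.28, 2.66], [-3.11, 3.11]. Speed limits (rad/s): [2.57, 2.57, 3.14, 3.14, 3.14, 3.14].

## Interface

Orientations are given as [roll, pitch, yaw] about the fixed x, y, z axes, in that order (R = Rz(yaw) Ry(pitch) Rx(roll)).
In Python, from cell import * gives the robot as it stands.
- The arm moves only by the tool step_arm, never from a script. Its argument "plan" is a list of rows, each a list of 5 numbers: the closure, from -1 (fully open) to 1 (shut), then the shift along the tool's x, y, z in m, then the turn about the tool's z in rad. In form: [[hand, x, y, z, twist], ...]. A call has 1 to 20 rows; each row is the pose to reach, as a shift and turn from the pose commanded when the call began, along the tool's axes at that moment; what a row does not reach only later rows make up. A row lasts 1/8 s, in which the tool goes at most 62.5 mm and 10.7 degrees, less where a joint would pass 70% of its speed; a pose out of reach is approached as far as the arm can. A call with a gripper value outside its range is refused whole. The fingers move at their own pace and stop on an object; "grip_force" is the grip in N (left out, the last holds). Time passes only in rows, so rows that repeat a pose let the fingers close. It gives the time, the measured TCP pose, the force, the opening and the grip force at its end, in the units of the state.
- observe(): the state, without advancing time (a new reading comes with each control period).
- read_camera(name): name is "scene" or "top"; returns a dict with "img" (384x512x3 uint8, red, green, blue), "range_z" (384x512 float32, m along the optical axis (not along the pixel's ray), 0 where there is no reading), "fx", "fy", "cx", "cy" (pixels), "R" (3x3) and "t" (3): a world point X has camera coordinates R X + t. Camera axes: x right, y down, z forward; pixel columns grow to the right and rows downward; lengths in m; the calibration is good to about 2 mm. A picture is of the moment at which its call begins.
- hand_in(): hands the job in; it is judged then, once.
The state is a dict: "time": time; "qpos": joint angles; "qvel": joint speeds; "joint_efforts": joint torques, N m; "tool_pos": TCP position; "tool_rot": TCP orientation; "contact_force": force on the tool from outside, world axes, zero at the start; "torque": the same for the moment, N m; "opening": finger opening in m; "grip_force": force on a finger pad.
Only numpy, scipy, OpenCV 4.12 (cv2) and the standard library are available. Lean on these libraries where they do the work, as an engineer would, in place of code of your own. Each camera call takes 0.05 s, during which the arm holds its last target. There are 200 camera calls.

## Task

The red lid rack has come loose from its aluminium bracket on the ledge. Slide the rack along the ledge so that the headed stud on its end goes into the open mouth of the cam in the bracket, then turn the cam's black lever clockwise (seen from above) until it has drawn the rack firmly tight against the stop screws, without forcing it. Let go, keep the rack standing on the ledge, and leave the other things where they are.

Things in the scene. Friction and masses are not known exactly. Their poses are not given: they have to be found in the camera images.
- rack: Loose red plastic lid rack, about 0.4 kg, on the ledge. Origin: centre of its underside. Its x is its long direction, towards the end with the stud. Base 76 wide (y -38 to 38), x from -100 to 100. The front end is a solid block, x = 70 to 100, 32 high, its flat front face at x = 100. Sliding friction on the ledge a few N.
- rack_grip (a point): Near the top of the rack's middle cross wall: x = -35, y = 0, z = 77 of the rack. Three such upright walls stand at x = -90, -35 and 20, each 8 thick (along x), 76 wide, 90 high, solid from z = 64 to 90 and open below, 47 clear between them: grip from above, fingers closing along the rack's x.
- stud_head (a point): Centre of the head of the steel stud that sticks out of the rack's front face along +x: at x = 120, y = 0, z = 18 of the rack. Shank 6 thick, round head 19 in diameter, 8 thick (x = 116 to 124).
- bracket: Fixed aluminium bracket that carries the cam. Origin: on the ledge, on the cam's vertical axis. Its open side looks to its -x; the rack goes in along +x, axes parallel. Housing x -30 to 40, 78 wide, 30 high. Two guide cheeks, 24 high, 79 apart (1.5 clearance each side of the rack), run from x = -22 to -72, then flare outwards to 97 apart at x = -95.
- mouth (a point): Where stud_head should go: bracket x = -18.5, y = 0, z = 18 (caught by the cam from x = -20 to -14, |y| under 3). The rack's front face is then just short of two stop screws between the cheeks (y = -32, 32, height 18) with hard rubber tips, 40 N/mm each. Tips start at x = -37.6 to -31.8, set differently each time, not measured; the cam draws the rack against them.
- cam (a joint): Cam angle, rad, clockwise from above, 0 to 2.2. Starts at 0 to 0.12, open to the rack. Friction 0.15 N m; stays where left. Its curved slot meets the stud after 0.4 to 0.5, then draws it in 7 mm per rad. It grows stiff when the rack meets the stops, at 0.6 to 1.5 by their setting. Hand-tight: a push of 9 to 10 N at the lever post while turning (3 to 5 N before); under 7.5 N is loose, over 12 N is forced.
- lever_post (a point): Point on the upright round post at the end of the cam's black lever, 66 above the ledge, 45 from the cam axis. The post is 17 in diameter and reaches up to 82; the lever arm below it is 14 wide, top at 44. At cam angle 0 the lever points along the bracket's +y; turning clockwise swings it towards +x, away from the rack, which it reaches at 1.57.
- cam_top (a point): Top of the lever's hub, on the cam's vertical axis, 44 above the ledge. Under it lies the cam's steel disc, 57 in diameter, top at 34.
- sufuria: Aluminium cooking pot, 210 wide, 85 high; leave alone. Origin: centre of its underside.
- spice_jar: Glass spice jar, 44 wide, 95 high; leave alone. Origin: centre of its underside.
- spoon: Wooden spoon, 240 long, lying along its x; leave alone.
- can_opener: Steel can opener, about 140 long, 25 high, lying along its x; leave alone. Origin: underside.
- tub: Purple plastic tub with clip lid, 138 by 108, 86 high; leave alone. Origin: centre of its underside.
- mug: White mug, 76 wide, 85 high; leave alone. Origin: centre of its underside.

How it is judged:
By the outcome, as a careful person would: the job done as asked, in the order asked, and still so for the second after the job is handed in, with the robot touching nothing.
It also fails if it takes over 58 s, if anything falls off the work surface, if the arm or the gripper's body presses on something with over 40 N, if the wrist force passes 120 N, or if a joint passes its speed limit or range.

## Working session

There is one attempt and no reset: what is moved stays moved. The work goes in short steps, Python scripts to look and compute and a tool call to move; the robot and the scene stay as the last step left them, time stands still between calls to the robot, and variables do not carry over. Pictures are saved under pics/ and viewed, at most 10 in all, crops included, and the job is handed in when it is done.

Besides the shell and the picture viewer there is one more tool, called after "Emit:" as a command line: name --pt "numbers of a row" for each row, then --argument value for the rest. step_arm: Moves the arm, as the interface text tells. Its arguments: {"type":"object","properties":{"plan":{"type":"array","items":{"type":"array","items":{"type":"number"}}},"grip_force":{"type":"number"}},"required":["plan"]}

```bash
mkdir -p pics; python3 - <<'E'
from cell import *
import cv2,pickle
o=observe();print({k:o[k] for k in('time','tool_pos','tool_rot','opening','contact_force')})
try: print(grasp_offset)
except Exception as e: print(e)
for n in('top','scene'):
    c=read_camera(n);pickle.dump(c,open(n+'.pkl','wb'))
    cv2.imwrite(f'pics/{n}0.png',cv2.resize(c['img'][:,:,::-1],(768,576)))
E
```

```text
{'time': 0.0, 'tool_pos': array([ 0.15248766, -0.50193197,  0.22604402]), 'tool_rot': array([-3.14003778e+00, -2.23933682e-04,  2.94818416e-01]), 'opening': 0.09196456334041911, 'contact_force': array([-0.65689186, -0.34658946,  0.45077664])}
0.0188
```

View pics/top0.png

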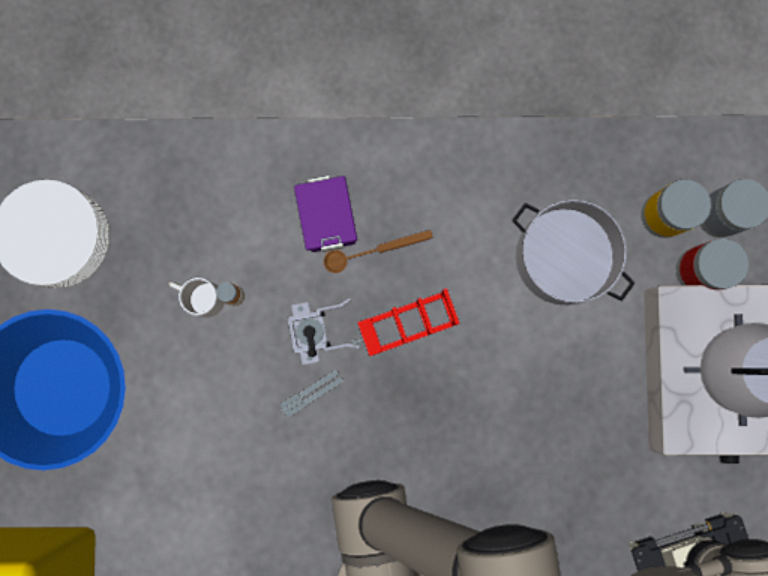

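View pics/scene0.png

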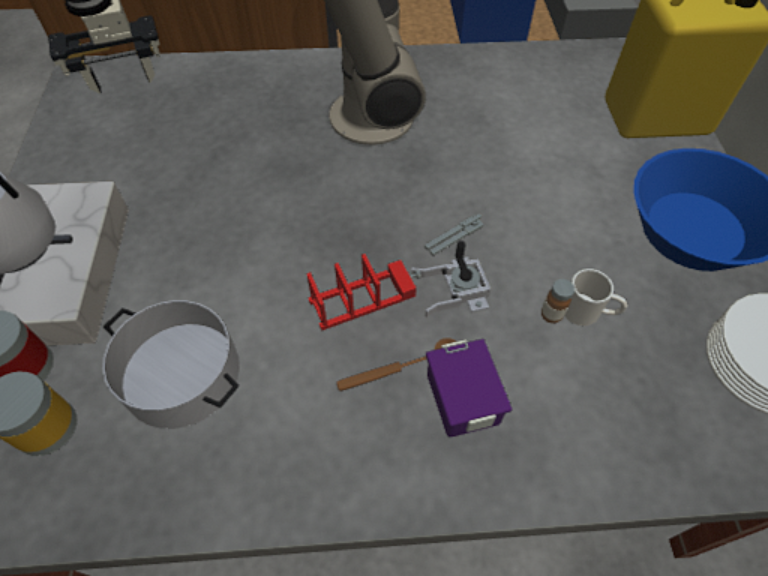

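Top view (768 scale): the rack's front end is at about (368,336) and its rear at (450,308). The cam hub is at about (310,332), with the lever post near (311,350). The bracket opens to the right, towards the rack. Next I'll fit both from the depth data.

```bash
cat > h.py <<'E'
import numpy as np,cv2,pickle
def cloud(c):
    z=c['range_z'];v,u=np.mgrid[:z.shape[0],:z.shape[1]]
    P=np.stack([(u-c['cx'])/c['fx']*z,(v-c['cy'])/c['fy']*z,z],-1)
    return (P-c['t'])@c['R']
def proj(c,X):
    p=np.atleast_2d(X)@c['R'].T+c['t'];return p[:,:2]/p[:,2:]*[c['fx'],c['fy']]+[c['cx'],c['cy']]
def pix(c,u,v,h):  # pixel -> world at height h
    d=c['R'].T@np.array([(u-c['cx'])/c['fx'],(v-c['cy'])/c['fy'],1]);o=-c['R'].T@c['t'];return o+d*(h-o[2])/d[2]
def red(c):
    i=c['img'].astype(int);return (i[...,0]>110)&(i[...,1]<70)&(i[...,2]<70)
E
python3 - <<'E'
from h import *
for n in('top','scene'):
    c=pickle.load(open(n+'.pkl','rb'));P=cloud(c);print(n,c['fx'],-c['R'].T@c['t'])
    m=red(c)&(P[...,2]<.12)&(P[...,2]>.0)&(abs(P[...,1])<.3)&(P[...,0]>.3)&(P[...,0]<.7)
    Q=P[m];print(len(Q),np.histogram(Q[:,2],bins=np.arange(0,.12,.01))[0])
    for lo,hi in((.08,.1),(.024,.04)):
        q=Q[(Q[:,2]>lo)&(Q[:,2]<hi)];r=cv2.minAreaRect((q[:,:2]*1000).astype('float32'));print(lo,len(q),q.mean(0),r)
    r=cv2.minAreaRect((Q[:,:2]*1000).astype('float32'));print('all',r)
    # deck height and bracket hints
    b=(c['img'].max(-1)<60)&(P[...,2]>.03)&(P[...,2]<.1)&(P[...,0]>.3)&(P[...,0]<.6)&(P[...,1]>-.1)&(P[...,1]<.3)
    q=P[b];print('black',len(q),q.mean(0) if len(q) else '');
    if len(q):
        t=q[q[:,2]>.07];print('post',len(t),t.mean(0),np.median(t,0));t=q[(q[:,2]<.05)];print('arm',len(t),t.mean(0),t.min(0),t.max(0))
    x=c['img'][:,:,::-1]
    ctr=proj(c,[[.43,.1,.03]])[0].astype(int);print(ctr)
    k=6;u0,v0=ctr[0]-50,ctr[1]-45
    if n=='top':u0,v0=178,188
    print('crop',u0,v0);cv2.imwrite(f'pics/{n}c.png',cv2.resize(x[v0:v0+95,u0:u0+130],None,fx=k,fy=k,interpolation=cv2.INTER_CUBIC))
E
```

```text
top 495.9115073236567 [0.47514999 0.00873623 1.58271882]
802 [115 232  67 164   4   0   4  11 104 100   1]
0.08 204 [ 0.55881574 -0.07873266  0.08982143] ((559.523193359375, -78.20397186279297), (73.16339111328125, 118.16281127929688), 19.90692901611328)
0.024 223 [0.52039429 0.03017883 0.03248236] ((545.2883911132812, -39.314430236816406), (73.92474365234375, 184.56422424316406), 19.087162017822266)
all ((600.864013671875, -19.318740844726562), (192.44969177246094, 201.57196044921875), 19.53413200378418)
black 99 [0.5125777  0.15540885 0.05417258]
post 22 [0.48741981 0.15160769 0.08179391] [0.48638741 0.15193217 0.08202134]
arm 66 [0.52087536 0.15681756 0.04476789] [0.48343373 0.12271767 0.03189562] [0.54244495 0.16834355 0.04956923]
[225 253]
crop 178 188
scene 382.0056320001319 [ 1.17264064 -0.04388215  0.95735566]
829 [117 296  45 159   0   0   1   6 116  89   0]
0.08 205 [ 0.56189706 -0.08030727  0.08916502] ((561.4576416015625, -81.3396987915039), (77.37129974365234, 117.55638122558594), 20.23404312133789)
0.024 202 [0.5232682  0.03060172 0.03147261] ((529.5730590820312, 8.634586334228516), (74.55841064453125, 75.60488891601562), 18.92873191833496)
all ((549.9850463867188, -48.76118469238281), (78.79590606689453, 197.59193420410156), 19.681865692138672)
black 164 [0.51554545 0.13142461 0.05387262]
post 39 [0.50717339 0.09195623 0.07709959] [0.49356418 0.14595917 0.07747142]
arm 99 [0.52242258 0.15373228 0.04287338] [0.49057133 0.14316109 0.03137715] [0.54586625 0.16688479 0.04962623]
[287 158]
crop 237 113
```

View pics/topc.png

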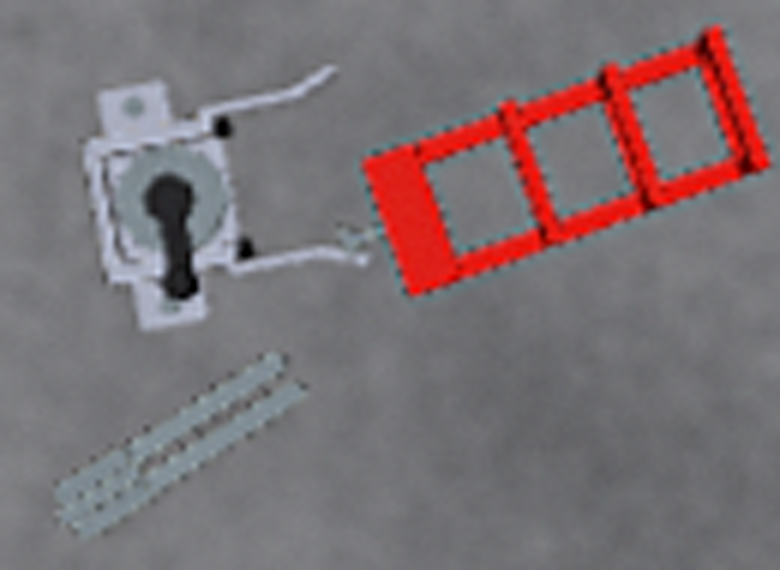

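```bash
cat > fit.py <<'E'
from h import *
from scipy.optimize import least_squares
def bracket(c,cx,cy,b):
    P=cloud(c);i=c['img'].astype(int)
    m=(i.min(-1)>130)&(P[...,2]>.012)&(P[...,2]<.03)
    for _ in range(6):
        ex=np.array([-np.sin(b),np.cos(b)]);ey=np.array([-np.cos(b),-np.sin(b)])
        q=P[m][:,:2]-[cx,cy];x=q@ex;y=q@ey
        A=(x>-.070)&(x<-.04)&(abs(y)>.032)&(abs(y)<.052);s=np.sign(y[A])
        M=np.c_[x[A],np.ones(A.sum()),s];k,d,w=np.linalg.lstsq(M,y[A],rcond=None)[0]
        b+=k;cx,cy=np.array([cx,cy])+d*ey
    return cx,cy,b,w,(s>0).sum(),(s<0).sum()
E
python3 - <<'E'
from fit import *
for n in('top','scene'):
    c=pickle.load(open(n+'.pkl','rb'));P=cloud(c)
    print(n)
    hub=pix(c,178+170/6,188+197/6,.044);print('hub top px',hub) if n=='top' else 0
    print('bracket',bracket(c,.529,.152,np.radians(10.5)))
    i=c['img'].astype(int);m=(i.max(-1)<75)&(np.hypot(P[...,0]-.525,P[...,1]-.152)<.07)
    q=P[m];t=q[q[:,2]>.076];print('post',len(t),t.mean(0),t.min(0),t.max(0))
    t=q[(q[:,2]>.038)&(q[:,2]<.05)];r=cv2.fitLine((t[:,:2]*1000).astype('float32'),cv2.DIST_L2,0,.1,.1).ravel();print('arm line',len(t),r)
    # steel disc
    t=P[(P[...,2]>.031)&(P[...,2]<.037)&(np.hypot(P[...,0]-.525,P[...,1]-.152)<.04)&~(i.max(-1)<75)];print('disc',len(t),t.mean(0),cv2.minEnclosingCircle((t[:,:2]*1000).astype('float32')) if len(t)>3 else 0)
    # rack: fit wall tops
    Q=P[red(c)&(P[...,2]>.08)&(P[...,2]<.1)&(abs(P[...,1])<.3)];a=np.radians(19.7)
    ex=np.array([-np.sin(a),np.cos(a)])
    def res(p):
        e=np.array([-np.sin(p[2]),np.cos(p[2])]);x=(Q[:,:2]-p[:2])@e
        d=x[:,None]-[-.09,-.035,.02];return d[np.arange(len(d)),abs(d).argmin(1)]
    f=least_squares(lambda p:np.r_[res(p),((Q[:,:2].mean(0)-p[:2])@[-np.cos(p[2]),-np.sin(p[2])])],[.55,-.047,a],loss='soft_l1',f_scale=.003).x
    f=f;e=np.array([-np.sin(f[2]),np.cos(f[2])]);ey=[-np.cos(f[2]),-np.sin(f[2])]
    y=(Q[:,:2]-f[:2])@ey;print('rack',f,np.degrees(f[2]),'y ext',y.min(),y.max(),'grip',f[:2]-.035*e,'front',f[:2]+.1*e)
    B=P[red(c)&(P[...,2]>.026)&(P[...,2]<.04)&(abs(P[...,1])<.3)]
    x=(B[:,:2]-f[:2])@e;B=B[x>.072];x=x[x>.072];y=(B[:,:2]-f[:2])@ey;print('block x',x.max(),'y',y.min(),y.max())
E
```

```text
top
hub top px [0.53048455 0.15797715 0.044     ]
bracket (np.float64(0.5334140562023061), np.float64(0.15289808985171224), np.float64(0.18181895670812526), np.float64(0.04202831426315145), np.int64(16), np.int64(18))
post 21 [0.48789766 0.15149925 0.08256921] [0.48027752 0.14598671 0.07712349] [0.49542172 0.15821366 0.087822  ]
arm line 67 [9.7760981e-01 2.1042584e-01 5.2165137e+02 1.5804422e+02]
disc 136 [0.53174742 0.16048495 0.03409848] ((527.5421752929688, 158.28988647460938), 38.69986343383789)
rack [ 0.54694744 -0.04521091  0.34027613] 19.496385913251167 y ext -0.03756624785765558 0.03613779783457557 grip [ 0.5586286 -0.0782041] front [0.5135727  0.04905535]
block x 0.09832959530871002 y -0.03785883302716341 0.036019673429579346
scene
bracket (np.float64(0.5337226724185185), np.float64(0.15292939438042238), np.float64(0.15429277076967748), np.float64(0.04249319330825572), np.int64(9), np.int64(13))
post 23 [0.48919609 0.14887069 0.0814154 ] [0.47827605 0.14227623 0.07747142] [0.4980345  0.1555638  0.08419735]
arm line 90 [9.7822571e-01 2.0754391e-01 5.2078229e+02 1.5423378e+02]
disc 159 [0.53458519 0.15708699 0.03387618] ((526.6937866210938, 155.26199340820312), 37.68601608276367)
rack [ 0.55047008 -0.04872713  0.34718434] 19.892197538745823 y ext -0.03791805571189422 0.03978629181380514 grip [ 0.56237888 -0.08163884] front [0.51644493 0.04530632]
block x 0.0990515930320703 y -0.03745941045999972 0.03692119189097066
```

```bash
cat > mv.py <<'E'
import sys,numpy as np
from cell import *
def mv(x,y,z,yaw):
    o=observe();p=o['tool_pos'];w=o['tool_rot'][2];d=np.array([x,y])-p[:2]
    print('shift',np.round([d@[np.cos(w),np.sin(w)],d@[np.sin(w),-np.cos(w)],p[2]-z,-(yaw-w)],4),'rot',o['tool_rot'],'t',o['time'])
if __name__=='__main__': mv(*map(float,sys.argv[1:]))
E
python3 mv.py .5605 -.080 .058 .344
```

```text
shift [ 0.513  -0.2853  0.1681 -0.0493] rot [-3.14025064e+00 -2.29108993e-04  2.94726040e-01] t 0.1
```

Emit:
step_arm --pt "0.26 0.513 -0.285 0.03 -0.049" --pt "0.26 0.513 -0.285 0.03 -0.049" --pt "0.26 0.513 -0.285 0.03 -0.049" --pt "0.26 0.513 -0.285 0.03 -0.049" --pt "0.26 0.513 -0.285 0.03 -0.049" --pt "0.26 0.513 -0.285 0.03 -0.049" --pt "0.26 0.513 -0.285 0.03 -0.049" --pt "0.26 0.513 -0.285 0.03 -0.049" --pt "0.26 0.513 -0.285 0.03 -0.049" --pt "0.26 0.513 -0.285 0.03 -0.049" --pt "0.26 0.513 -0.285 0.03 -0.049" --pt "0.26 0.513 -0.285 0.03 -0.049" --pt "0.26 0.513 -0.285 0.03 -0.049"

```text
time: 1.72
tool_pos: [0.56, -0.0817, 0.1969]
tool_rot: [3.141, 0.0, 0.342]
contact_force: [-0.5, 0.2, 0.5]
opening: 0.0338
grip_force: 0.0
```

```bash
python3 mv.py .5605 -.080 .058 .344; python3 - <<'E'
from cell import *
import cv2
c=read_camera('scene');cv2.imwrite('pics/s1.png',cv2.resize(c['img'][80:260,170:350,::-1],None,fx=3.2,fy=3.2,interpolation=2))
E
```

```text
shift [ 0.001  -0.0014  0.1389 -0.0017] rot [3.14139827e+00 1.60125451e-04 3.42255199e-01] t 1.725
```

View pics/s1.png

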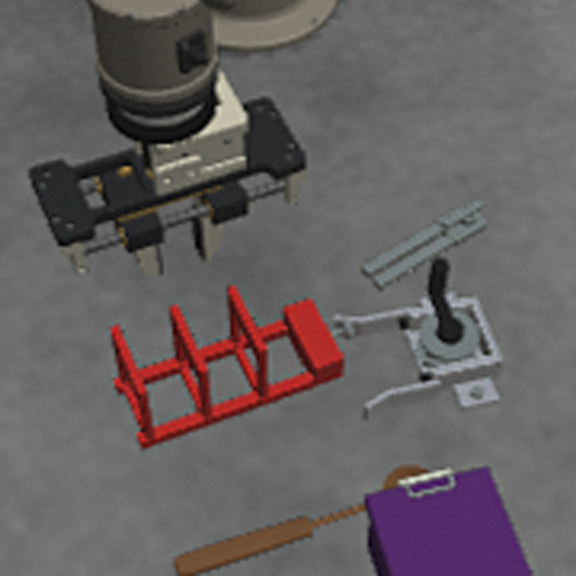

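The fingers, at about (150,260) and (205,245), straddle the line down to the middle wall at about (190,360). I'll descend and grip.

Emit:
step_arm --pt "0.26 0.001 -0.001 0.05 -0.002" --pt "0.26 0.001 -0.001 0.1 -0.002" --pt "0.26 0.001 -0.001 0.139 -0.002" --pt "0.26 0.001 -0.001 0.139 -0.002" --pt "0.9 0.001 -0.001 0.139 -0.002" --pt "0.9 0.001 -0.001 0.139 -0.002" --pt "0.9 0.001 -0.001 0.139 -0.002" --pt "0.9 0.001 -0.001 0.139 -0.002" --pt "0.9 0.001 -0.001 0.139 -0.002" --grip_force 30

```text
time: 2.9
tool_pos: [0.5621, -0.0798, 0.0592]
tool_rot: [3.14, -0.002, 0.345]
contact_force: [-0.5, -0.9, 6.7]
opening: 0.0076
grip_force: 30.0
```

```bash
python3 mv.py .578 -.094 .060 .178
```

```text
shift [ 0.0101  0.0188 -0.0008  0.1674] rot [ 3.13973527e+00 -2.17909314e-03  3.45436530e-01] t 2.9
```

Emit:
step_arm --pt "0.9 0 0.006 -0.001 0" --pt "0.9 0 0.018 -0.001 0" --pt "0.9 0 0.03 -0.001 0" --pt "0.9 0 0.035 -0.001 0" --pt "0.9 0.002 0.034 -0.001 0.02" --pt "0.9 0.004 0.032 -0.001 0.06" --pt "0.9 0.006 0.029 -0.001 0.1" --pt "0.9 0.008 0.025 -0.001 0.14" --pt "0.9 0.01 0.02 -0.001 0.167" --pt "0.9 0.01 0.019 -0.001 0.167" --pt "0.9 0.01 0.019 -0.001 0.167"

```text
time: 4.28
tool_pos: [0.5779, -0.0944, 0.0592]
tool_rot: [3.14, -0.002, 0.179]
contact_force: [1.4, -4.7, 5.1]
opening: 0.008
grip_force: 30.0
```

```bash
cat > look.py <<'E'
from cell import *
from fit import *
import sys
o=observe();print('t',o['time'],o['tool_pos'],o['tool_rot'],o['contact_force'])
for n in('top','scene'):
    c=read_camera(n);pickle.dump(c,open(n+'2.pkl','wb'));P=cloud(c)
    print(n,'bracket',np.round(bracket(c,.533,.157,.178),4))
    b=.178;e=np.array([-np.sin(b),np.cos(b)]);ey=np.array([-np.cos(b),-np.sin(b)])
    B=P[red(c)&(P[...,2]>.027)&(P[...,2]<.038)];q=B[:,:2]-[.533,.157];x=q@e;y=q@ey
    m=(x>x.max()-.027);print(' rack block n',m.sum(),'front x',x.max(),'y',y[m].min(),y[m].max(),'mid',(y[m].min()+y[m].max())/2)
    r=cv2.minAreaRect((np.c_[x[m],y[m]]*1000).astype('float32'));print(' rect',r)
    if len(sys.argv)>1 and n==sys.argv[2]:
        u,v=proj(c,[[.545,.08,.03]])[0].astype(int);u-=60;v-=50
        print('crop',u,v);cv2.imwrite(f'pics/{sys.argv[1]}.png',cv2.resize(c['img'][v:v+95,u:u+130,::-1],None,fx=6,fy=6,interpolation=2))
E
python3 look.py l2 top
```

```text
t 4.275 [ 0.57788536 -0.09439319  0.0591766 ] [ 3.14025893e+00 -1.76126693e-03  1.79158149e-01] [ 1.3709031  -4.69178812  5.11343747]
top bracket [ 0.5328  0.157   0.1791  0.0419 16.     17.    ]
 rack block n 188 front x -0.11911627008854446 y -0.0347896852930687 0.03945121209782939 mid 0.002330763402380344
 rect ((-132.58151245117188, 2.3227615356445312), (74.2811279296875, 26.879409790039062), 89.78179931640625)
crop 171 166
scene bracket [ 0.5332  0.157   0.1608  0.0418 11.     15.    ]
 rack block n 200 front x -0.12288600990813241 y -0.03614948283067797 0.03964032086361189 mid 0.0017454190164669613
 rect ((-136.39686584472656, 1.7549629211425781), (75.79705810546875, 26.806354522705078), 89.70429992675781)
```

View pics/l2.png

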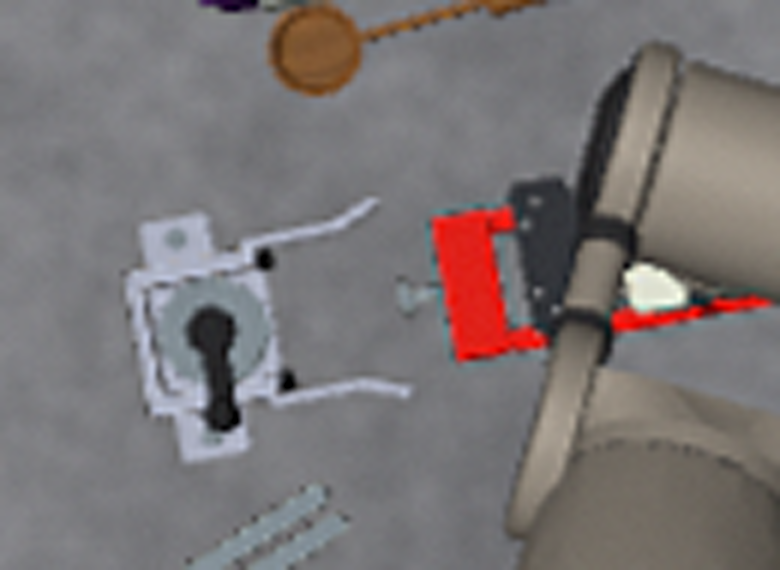

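Image: the stud (405,295) is lined up with the mouth, between the cheek ends at (375,200) and (405,392). The rack sits about 2 mm towards bracket +y, so I'll correct that and slide in.

Emit:
step_arm --pt "0.9 0.002 -0.005 0 0" --pt "0.9 0.002 -0.013 0 0" --pt "0.9 0.002 -0.021 0 0" --pt "0.9 0.002 -0.028 0 0" --pt "0.9 0.002 -0.034 0 0" --pt "0.9 0.002 -0.04 0 0" --pt "0.9 0.002 -0.045 0 0" --pt "0.9 0.002 -0.045 0 0"

```text
time: 5.38
tool_pos: [0.5717, -0.0491, 0.0592]
tool_rot: [3.141, -0.002, 0.179]
contact_force: [0.4, -2.0, 6.1]
opening: 0.0077
grip_force: 30.0
```

```bash
python3 look.py
```

```text
t 5.375 [ 0.57170491 -0.04906068  0.05916531] [ 3.14111674e+00 -1.59993768e-03  1.79344976e-01] [ 0.39141272 -1.97193395  6.08748015]
top bracket [ 0.5323  0.1569  0.1878  0.042  15.     17.    ]
 rack block n 180 front x -0.07354975365857384 y -0.03647044678299583 0.037219958648209706 mid 0.00037475593260693704
 rect ((-87.01762390136719, 0.3712272644042969), (73.71356964111328, 26.946149826049805), 89.90184020996094)
scene bracket [ 0.5342  0.1572  0.1437  0.0419 12.     13.    ]
 rack block n 187 front x -0.07698653795948593 y -0.03744521216671071 0.03606030212739372 mid -0.0006924550196584951
 rect ((-90.74506378173828, -0.7472572326660156), (73.40460968017578, 26.556135177612305), 89.17764282226562)
```

Emit:
step_arm --pt "0.9 0 -0.005 0 0" --pt "0.9 0 -0.01 0 0" --pt "0.9 0 -0.015 0 0" --pt "0.9 0 -0.015 0 0"

```text
time: 5.98
tool_pos: [0.569, -0.0344, 0.0592]
tool_rot: [3.141, -0.002, 0.179]
contact_force: [1.1, -2.3, 5.7]
opening: 0.008
grip_force: 30.0
```

Emit:
step_arm --pt "0.9 0 -0.005 0 0" --pt "0.9 0 -0.01 0 0" --pt "0.9 0 -0.015 0 0" --pt "0.9 0 -0.015 0 0"

```text
time: 6.48
tool_pos: [0.5664, -0.0196, 0.0592]
tool_rot: [3.141, -0.002, 0.179]
contact_force: [0.6, -3.1, 5.7]
opening: 0.0077
grip_force: 30.0
```

```bash
python3 look.py l3 top; python3 -c "
from cell import *;o=observe();print(o['torque'],o['contact_force'])"
```

```text
t 6.475 [ 0.56639865 -0.01962712  0.0591881 ] [ 3.14104926e+00 -1.65751690e-03  1.79283745e-01] [ 0.55833818 -3.1311235   5.67859951]
top bracket [ 0.5329  0.157   0.1838  0.0421 15.     13.    ]
 rack block n 171 front x -0.04321715248885819 y -0.036253235853995 0.03751628093837945 mid 0.0006315225421922241
 rect ((-56.590328216552734, 0.6357040405273438), (73.76807403564453, 26.738521575927734), 89.96810150146484)
crop 171 166
scene bracket [ 0.5334  0.1571  0.131   0.0433  2.     13.    ]
 rack block n 176 front x -0.04647218373601708 y -0.03745828111822156 0.03717775030257878 mid -0.00014026540782139177
 rect ((-60.345699310302734, -0.2711524963378906), (75.0709457397461, 26.021068572998047), 88.37745666503906)
[-0.35535348 -0.14662362  0.01141767] [ 1.48785359 -3.20190603  6.58310527]
```

View pics/l3.png

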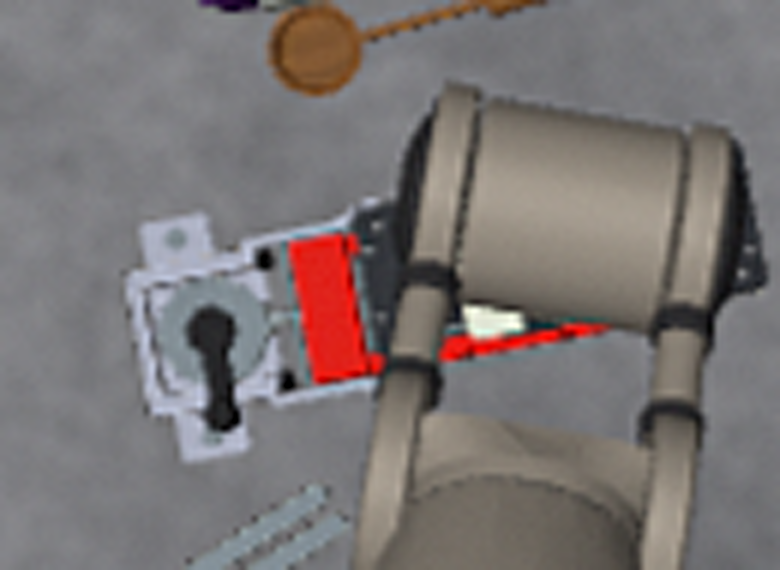

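Inside the cheeks with no side load, and about 6 mm left to the mouth.

Emit:
step_arm --pt "0.9 0 -0.002 0 0" --pt "0.9 0 -0.004 0 0" --pt "0.9 0 -0.005 0 0" --pt "0.9 0 -0.005 0 0"

```text
time: 7.08
tool_pos: [0.5656, -0.0152, 0.0592]
tool_rot: [3.14, -0.002, 0.179]
contact_force: [1.3, -4.9, 5.5]
opening: 0.0076
grip_force: 30.0
```

Emit:
step_arm --pt "0.9 0 -0.0005 0 0" --pt "0.9 0 -0.001 0 0" --pt "0.9 0 -0.001 0 0"

```text
time: 7.45
tool_pos: [0.5654, -0.0144, 0.0592]
tool_rot: [3.14, -0.002, 0.179]
contact_force: [0.3, -4.8, 5.5]
opening: 0.0074
grip_force: 30.0
```

```bash
python3 look.py
```

```text
t 7.45 [ 0.56543717 -0.01436706  0.05917759] [ 3.14034757e+00 -1.69110207e-03  1.79169729e-01] [ 0.27327506 -4.82312309  5.50498388]
top bracket [ 0.5332  0.157   0.1769  0.042  15.     14.    ]
 rack block n 184 front x -0.03819996557956177 y -0.035840189334506216 0.03754757735769166 mid 0.0008536940115927219
 rect ((-51.81434631347656, 0.8820686340332031), (73.35755920410156, 26.888439178466797), 89.36299133300781)
scene bracket [0.5527 0.1605 0.2041 0.     0.     0.    ]
 rack block n 179 front x -0.04123648516677925 y -0.037849608062315694 0.03667669005565932 mid -0.0005864590033281859
 rect ((-54.540672302246094, -0.6153068542480469), (26.54862403869629, 74.62740325927734), 0.5556507706642151)
```

Emit:
step_arm --pt "0.9 0 -0.0005 0 0" --pt "0.9 0 -0.001 0 0" --pt "0.9 0 -0.001 0 0"

```text
time: 7.92
tool_pos: [0.5653, -0.0134, 0.0592]
tool_rot: [3.14, -0.002, 0.179]
contact_force: [1.3, -5.3, 6.0]
opening: 0.0081
grip_force: 30.0
```

Emit:
step_arm --pt "0.26 0 0 0 0" --pt "0.26 0 0 0 0" --pt "0.26 0 0 0 0" --pt "0.26 0 0 -0.04 0" --pt "0.26 0 0 -0.08 0" --pt "0.26 0 0 -0.12 0" --pt "0.26 0 0 -0.12 0"

```text
time: 8.8
tool_pos: [0.5661, -0.0128, 0.1818]
tool_rot: [3.14, -0.006, 0.179]
contact_force: [-0.3, -0.1, -0.3]
opening: 0.0338
grip_force: 0.0
```

```bash
python3 look.py; python3 - <<'E'
from h import *
for n in('top','scene'):
    c=pickle.load(open(n+'2.pkl','rb'));P=cloud(c);i=c['img'].astype(int)
    m=(i.max(-1)<75)&(np.hypot(P[...,0]-.49,P[...,1]-.15)<.03)&(P[...,2]>.076)&(P[...,2]<.09);t=P[m];print(n,'post',len(t),(t.min(0)+t.max(0))/2,t.mean(0))
E
```

```text
t 8.8 [ 0.56611904 -0.01276024  0.18184783] [ 3.13962976 -0.00615567  0.17908868] [-0.32194229 -0.05164132 -0.31354486]
top bracket [ 0.5328  0.157   0.1868  0.0422 12.     11.    ]
 rack block n 175 front x -0.037011936441040644 y -0.036107783909873396 0.03686434662147757 mid 0.00037828135580208685
 rect ((-50.58528518676758, 0.3946342468261719), (26.959365844726562, 73.02174377441406), 0.18518617749214172)
scene bracket [ 0.5343  0.1572  0.1335  0.0427  1.     14.    ]
 rack block n 183 front x -0.03991532475715922 y -0.03935464988502295 0.03648073701653301 mid -0.0014369564342449695
 rect ((-53.52403259277344, -1.5188484191894531), (75.89620208740234, 26.605493545532227), 89.21846771240234)
top post 23 [0.4878308  0.15209466 0.08374705] [0.48749514 0.15180372 0.08278559]
scene post 23 [0.49037742 0.14914091 0.08044853] [0.48941121 0.14933107 0.08041643]
```

```bash
python3 mv.py .489 .1505 .049 .16; python3 -c "
from cell import *;print(observe()['qpos'])"
```

```text
shift [-0.0449 -0.1738  0.1293  0.019 ] rot [-3.14133576e+00  5.17301551e-04  1.79013497e-01] t 8.9
[-1.58100035e-01  4.54982750e-01  1.48768663e+00  7.65452591e-05
  1.19949643e+00  1.23365507e+00]
```

Emit:
step_arm --pt "0.413 -0.005 -0.02 0 -0.18" --pt "0.413 -0.01 -0.04 0 -0.36" --pt "0.413 -0.015 -0.06 0 -0.54" --pt "0.413 -0.02 -0.08 0 -0.72" --pt "0.413 -0.025 -0.1 0 -0.9" --pt "0.413 -0.03 -0.12 0 -1.08" --pt "0.413 -0.035 -0.14 0 -1.26" --pt "0.413 -0.04 -0.16 0 -1.44" --pt "0.413 -0.045 -0.174 0 -1.62" --pt "0.413 -0.045 -0.174 0 -1.8" --pt "0.413 -0.045 -0.174 0 -1.98" --pt "0.413 -0.045 -0.174 0 -2.16" --pt "0.413 -0.045 -0.174 0 -2.34" --pt "0.413 -0.045 -0.174 0 -2.52" --pt "0.413 -0.045 -0.174 0 -2.7" --pt "0.413 -0.045 -0.174 0 -2.88" --pt "0.413 -0.045 -0.174 0 -3.04" --pt "0.413 -0.045 -0.174 0 -3.122" --pt "0.413 -0.045 -0.174 0 -3.122" --grip_force 40

```text
time: 11.28
tool_pos: [0.4883, 0.1504, 0.1771]
tool_rot: [3.142, -0.003, -2.983]
contact_force: [-0.3, -0.4, 0.5]
opening: 0.0271
grip_force: 0.0
```

```bash
python3 mv.py .489 .1505 .049 -2.98; python3 - <<'E'
from cell import *
import cv2
print(observe()['qpos'],observe()['opening'])
c=read_camera('scene');cv2.imwrite('pics/s2.png',cv2.resize(c['img'][80:260,200:380,::-1],None,fx=3.2,fy=3.2,interpolation=2))
E
```

```text
shift [-0.0007  0.      0.1281 -0.0032] rot [ 3.14154481 -0.00327119 -2.98315257] t 11.275
[ 1.48657802e-01  3.64920845e-01  1.63610591e+00  1.74035025e-05
  1.14383741e+00 -1.58058577e+00] 0.027086805327665775
```

View pics/s2.png

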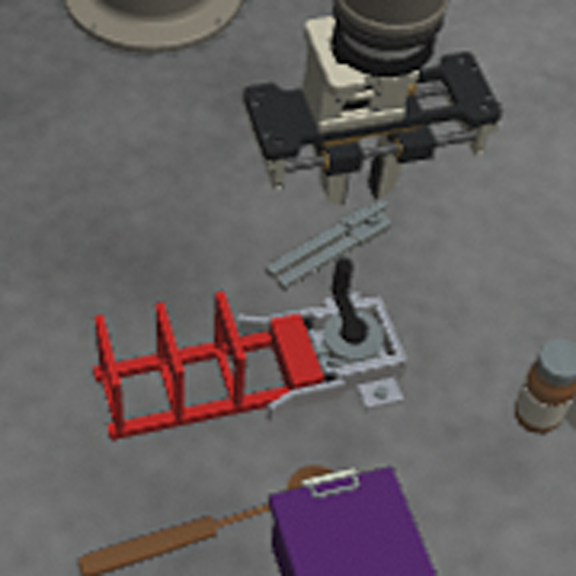

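The rack is between the cheeks, and the fingers, at about (335,190) and (385,190), are above the post top (345,265). Descending carefully.

Emit:
step_arm --pt "0.413 -0.001 0 0.05 0" --pt "0.413 -0.001 0 0.085 0" --pt "0.413 -0.001 0 0.1 0" --pt "0.413 -0.001 0 0.1 0"

```text
time: 11.82
tool_pos: [0.4898, 0.1506, 0.078]
tool_rot: [-3.142, -0.002, -2.983]
contact_force: [0.8, -0.3, 0.9]
opening: 0.027
grip_force: 0.0
```

Emit:
step_arm --pt "0.413 0 0 0.015 0" --pt "0.413 0 0 0.028 0" --pt "0.413 0 0 0.028 0"

```text
time: 12.2
tool_pos: [0.4896, 0.1505, 0.0498]
tool_rot: [-3.142, -0.002, -2.982]
contact_force: [-0.5, 0.9, 0.3]
opening: 0.0268
grip_force: 0.0
```

Emit:
step_arm --pt "0.413 0 0.0022 0 0.05" --pt "0.413 -0.0002 0.0045 0 0.1" --pt "0.413 -0.0005 0.0067 0 0.15" --pt "0.413 -0.0009 0.0089 0 0.2" --pt "0.413 -0.0014 0.0111 0 0.25" --pt "0.413 -0.002 0.0133 0 0.3" --pt "0.413 -0.002 0.0133 0 0.3"

```text
time: 13.08
tool_pos: [0.4902, 0.1638, 0.051]
tool_rot: [-3.141, 0.0, 3.001]
contact_force: [-0.8, -1.4, 0.6]
opening: 0.0269
grip_force: 1.3
```

Emit:
step_arm --pt "0.413 0 0.0022 0 0.05" --pt "0.413 -0.0002 0.0045 0 0.1" --pt "0.413 -0.0005 0.0067 0 0.15" --pt "0.413 -0.0009 0.0089 0 0.2" --pt "0.413 -0.0009 0.0089 0 0.2"

```text
time: 13.7
tool_pos: [0.4921, 0.1725, 0.0509]
tool_rot: [-3.141, -0.0, 2.802]
contact_force: [-1.0, -2.5, 2.4]
opening: 0.0269
grip_force: 1.5
```

Emit:
step_arm --pt "0.413 0 0.0022 0 0.05" --pt "0.413 -0.0002 0.0045 0 0.1" --pt "0.413 -0.0005 0.0067 0 0.15" --pt "0.413 -0.0005 0.0067 0 0.15"

```text
time: 14.2
tool_pos: [0.4947, 0.1787, 0.0507]
tool_rot: [-3.141, -0.0, 2.653]
contact_force: [-2.0, -2.8, 1.7]
opening: 0.0269
grip_force: 1.8
```

Emit:
step_arm --pt "0.413 0 0.0011 0 0.025" --pt "0.413 0 0.0022 0 0.05" --pt "0.413 0 0.0022 0 0.05"

```text
time: 14.58
tool_pos: [0.4958, 0.1809, 0.0506]
tool_rot: [-3.141, -0.0, 2.601]
contact_force: [-2.8, -2.9, 2.1]
opening: 0.027
grip_force: 2.0
```

```bash
cat > f.py <<'E'
from cell import *
import numpy as np
o=observe();w=o['tool_rot'][2];ty=np.array([np.sin(w),-np.cos(w)]);tx=np.array([np.cos(w),np.sin(w)]);F=o['contact_force'][:2]
p=o['tool_pos'][:2]-[.533,.157];ey=np.array([-np.cos(.178),-np.sin(.178)]);ex=np.array([-np.sin(.178),np.cos(.178)])
print('t',o['time'],'tang',-F@ty,'rad',F@tx,'r',np.hypot(*p),'ang',np.arctan2(p@ex,p@ey),'yawang',.16-np.pi*1-w+np.pi*2-.0 )
E
python3 f.py
```

```text
t 14.575 tang 3.941564391692433 rad 0.9559708820528617 r 0.04417293063109813 ang 0.7495439746229475 yawang 0.7008325009277225
```

Emit:
step_arm --pt "0.413 0 0.0011 0 0.025" --pt "0.413 0 0.0022 0 0.05" --pt "0.413 0 0.0022 0 0.05"

```text
time: 14.95
tool_pos: [0.4971, 0.1829, 0.0506]
tool_rot: [3.142, -0.0, 2.55]
contact_force: [-2.0, -3.2, 2.0]
opening: 0.0269
grip_force: 1.9
```

Emit:
step_arm --pt "0.413 0 0.0011 0 0.025" --pt "0.413 0 0.0011 0 0.025"

```text
time: 15.2
tool_pos: [0.4977, 0.1838, 0.0506]
tool_rot: [-3.142, -0.0, 2.525]
contact_force: [-2.4, -3.0, 1.2]
opening: 0.027
grip_force: 1.9
```

```bash
python3 f.py
```

```text
t 15.2 tang 3.791596837034449 rad 0.20032805550724686 r 0.044323912984153606 ang 0.8259871627347067 yawang 0.7761936133329908
```

Emit:
step_arm --pt "0.413 0 0.0009 0 0.02" --pt "0.413 0 0.0018 0 0.04" --pt "0.413 0 0.0018 0 0.04"

```text
time: 15.58
tool_pos: [0.4987, 0.1851, 0.0506]
tool_rot: [-3.141, -0.0, 2.485]
contact_force: [-3.6, -3.4, 1.5]
opening: 0.027
grip_force: 2.2
```

```bash
python3 f.py
```

```text
t 15.575 tang 4.898299659495247 rad 0.7221836771852143 r 0.044377806538674555 ang 0.8650923312092178 yawang 0.8161374905985008
```

Emit:
step_arm --pt "0.413 0 0.0005 0 0.01" --pt "0.413 0 0.0009 0 0.02" --pt "0.413 0 0.0009 0 0.02"

```text
time: 15.95
tool_pos: [0.4992, 0.1857, 0.0506]
tool_rot: [-3.141, -0.0, 2.465]
contact_force: [-3.3, -3.5, 2.1]
opening: 0.0267
grip_force: 2.5
```

```bash
python3 f.py;python3 f.py
```

```text
t 15.95 tang 4.82576359295808 rad 0.41542927297235127 r 0.04434243873114621 ang 0.8820020079132398 yawang 0.8360963556334289
t 15.95 tang 4.82576359295808 rad 0.41542927297235127 r 0.04434243873114621 ang 0.8820020079132398 yawang 0.8360963556334289
```

Emit:
step_arm --pt "0.413 0 0.0005 0 0.01" --pt "0.413 0 0.0009 0 0.02" --pt "0.413 0 0.0009 0 0.02"

```text
time: 16.32
tool_pos: [0.4997, 0.1863, 0.0506]
tool_rot: [-3.141, -0.0, 2.446]
contact_force: [-3.5, -4.3, 1.5]
opening: 0.0268
grip_force: 2.7
```

```bash
python3 f.py
```

```text
t 16.325 tang 5.558164866348373 rad -0.1224760174018919 r 0.04435430705144337 ang 0.9003781163601047 yawang 0.8560607557245277
```

Emit:
step_arm --pt "0.413 0 0.0005 0 0.01" --pt "0.413 0 0.0009 0 0.02" --pt "0.413 0 0.0009 0 0.02"

```text
time: 16.7
tool_pos: [0.5002, 0.1869, 0.0506]
tool_rot: [-3.141, -0.0, 2.426]
contact_force: [-4.0, -4.6, 2.1]
opening: 0.0269
grip_force: 2.9
```

```bash
python3 f.py
```

```text
t 16.7 tang 6.097630431953636 rad 0.058309350867657886 r 0.0443454392543015 ang 0.9178805280316962 yawang 0.8760925356364266
```

Emit:
step_arm --pt "0.413 0 0.0005 0 0.01" --pt "0.413 0 0.0009 0 0.02" --pt "0.413 0 0.0014 0 0.03" --pt "0.413 0 0.0018 0 0.04" --pt "0.413 0 0.0018 0 0.04"

```text
time: 17.32
tool_pos: [0.5013, 0.188, 0.0506]
tool_rot: [-3.14, 0.0, 2.386]
contact_force: [-4.1, -5.4, 2.1]
opening: 0.0271
grip_force: 3.5
```

```bash
python3 f.py
```

```text
t 17.325 tang 6.771213265616589 rad -0.7215579410098998 r 0.044313166986671565 ang 0.9531326913878554 yawang 0.9160391696771821
```

Emit:
step_arm --pt "0.413 0 0.0005 0 0.01" --pt "0.413 0 0.0009 0 0.02" --pt "0.413 0 0.0014 0 0.03" --pt "0.413 0 0.0018 0 0.04" --pt "0.413 0 0.0018 0 0.04"

```text
time: 17.95
tool_pos: [0.5024, 0.1891, 0.0506]
tool_rot: [-3.14, 0.0, 2.346]
contact_force: [-3.0, -7.6, 2.9]
opening: 0.0268
grip_force: 3.9
```

```bash
python3 f.py
```

```text
t 17.95 tang 7.4128318307818475 rad -3.353397345821891 r 0.044297522321773135 ang 0.9876212803605576 yawang 0.955888297995191
```

Emit:
step_arm --pt "0.413 -0.0003 0.0005 0 0.01" --pt "0.413 -0.0005 0.0009 0 0.02" --pt "0.413 -0.0008 0.0014 0 0.03" --pt "0.413 -0.0008 0.0014 0 0.03"

```text
time: 18.45
tool_pos: [0.5033, 0.1896, 0.0506]
tool_rot: [-3.139, -0.001, 2.316]
contact_force: [-6.2, -5.2, 3.3]
opening: 0.0271
grip_force: 4.5
```

```bash
python3 f.py
```

```text
t 18.45 tang 8.089121650594006 rad 0.3689320269744484 r 0.0441584382610147 ang 1.0097519434754223 yawang 0.9859899501835985
```

Emit:
step_arm --pt "0.413 -0.0001 0.0005 0 0.01" --pt "0.413 -0.0002 0.0009 0 0.02" --pt "0.413 -0.0003 0.0014 0 0.03" --pt "0.413 -0.0003 0.0014 0 0.03"

```text
time: 18.95
tool_pos: [0.5041, 0.1904, 0.0505]
tool_rot: [-3.138, -0.001, 2.286]
contact_force: [-7.4, -6.1, 6.3]
opening: 0.0269
grip_force: 4.8
```

```bash
python3 f.py
```

```text
t 18.95 tang 9.61928559462781 rad 0.26153786940793117 r 0.04417322774062704 ang 1.0353589329423314 yawang 1.0159604890216762
```

Emit:
step_arm --pt "0.413 0 0 0 0"

```text
time: 19.08
tool_pos: [0.5041, 0.1904, 0.0505]
tool_rot: [-3.138, -0.001, 2.286]
contact_force: [-7.2, -6.4, 4.2]
opening: 0.0266
grip_force: 4.8
```

```bash
python3 f.py; python3 - <<'E'
from cell import *
import subprocess
for k in range(4):
    read_camera('top');exec(open('f.py').read())
E
```

```text
t 19.075 tang 9.657811718309809 rad -0.15271597494702505 r 0.04415086253557959 ang 1.0359691338361854 yawang 1.0158749535393259
t 19.125 tang 9.363652877197833 rad 1.1668069777223036 r 0.044169544925330234 ang 1.0358939599639965 yawang 1.0158505765440733
t 19.175 tang 8.811377958152438 rad -0.14765540457648926 r 0.04413339961192944 ang 1.036035712166263 yawang 1.0158502961811582
t 19.225 tang 9.038220941183503 rad -0.6262996185365243 r 0.04417060220202758 ang 1.0358598107881316 yawang 1.0158039788938762
t 19.275 tang 9.68668445419075 rad 1.1043131999223776 r 0.04416502673608446 ang 1.0359346284338602 yawang 1.015867604175961
```

Mean push is about 9.35 N, which is hand-tight. I'll back off inside the gap, lift clear and check.

Emit:
step_arm --pt "0.413 0 -0.002 0 0" --pt "0.413 0 -0.005 0 0" --pt "0.413 0 -0.005 0 0"

```text
time: 19.65
tool_pos: [0.5025, 0.188, 0.0509]
tool_rot: [3.14, 0.001, 2.286]
contact_force: [-0.8, 0.4, -0.6]
opening: 0.0266
grip_force: 0.0
```

```bash
python3 f.py
```

```text
t 19.65 tang 0.3491309052488908 rad 0.7802531821284155 r 0.04349229832471023 ang 0.9705840129536331 yawang 1.0159898163029002
```

Emit:
step_arm --pt "0.413 0 0 -0.02 0" --pt "0.413 0 0 -0.06 0" --pt "0.413 0 0 -0.12 0" --pt "0.413 0 0 -0.16 0" --pt "0.413 0.03 0 -0.16 0" --pt "0.413 0.08 0 -0.16 0" --pt "0.413 0.12 0 -0.16 0" --pt "0.413 0.12 0 -0.16 0"

```text
time: 20.65
tool_pos: [0.4219, 0.2802, 0.2111]
tool_rot: [3.14, -0.0, 2.289]
contact_force: [0.9, -1.4, -0.1]
opening: 0.027
grip_force: 0.0
```

```bash
python3 look.py l4 scene
```

```text
t 20.65 [0.42194836 0.28023109 0.21106583] [ 3.14041986e+00 -1.79856869e-04  2.28937210e+00] [ 0.86081499 -1.35424813 -0.14292774]
top bracket [ 0.5331  0.157   0.1691  0.0421 11.     15.    ]
 rack block n 173 front x -0.03281017221259461 y -0.03519206862801462 0.03900107245922917 mid 0.001904501915607277
 rect ((-46.260982513427734, 1.8953514099121094), (74.29532623291016, 26.484254837036133), 89.53937530517578)
scene bracket [ 0.5315  0.1567  0.1865  0.0428  1.     14.    ]
 rack block n 186 front x -0.036889593300137045 y -0.03594994888731396 0.03967001513883571 mid 0.0018600331257608745
 rect ((-50.770301818847656, 1.737579345703125), (75.78480529785156, 26.806949615478516), 89.06348419189453)
crop 224 139
```

View pics/l4.png

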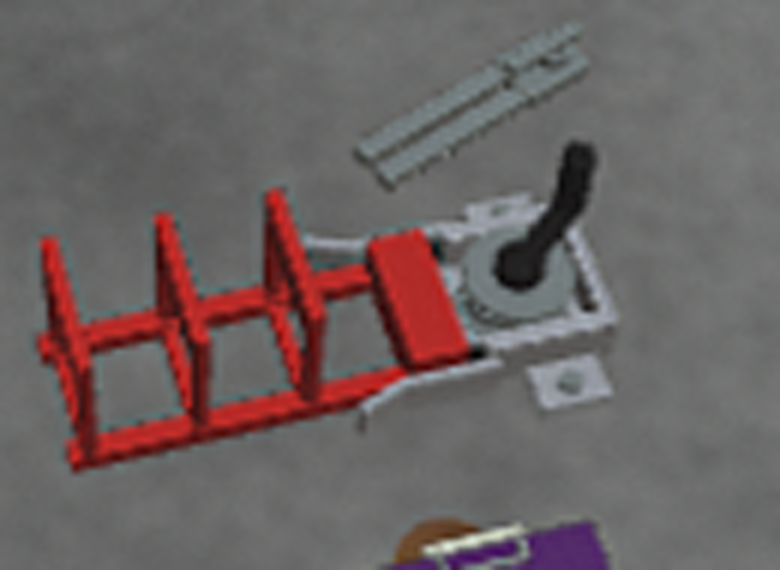

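The rack has been drawn in about 3.5 mm, with its front block at (420,300) against the stop screws. The lever is turned to (580,160) and nothing else has moved. Handing in.

```bash
python3 -c "
from cell import *;print(hand_in())"
```

```text
the job is handed in; nothing more can be done
None
```

The rack's stud is caught in the cam and the lever is turned clockwise to hand-tight, about 9.3 N at the post. The rack is drawn against the stop screws and standing on the ledge, the gripper is clear, and the job is handed in at about 21 s.

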